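Test a press screw in the gauge nut

TASK

Two flat-headed thumb screws stand on the bag-fittings bench. Take the one with the slim shank and lower it fully home into the gauge nut with its flat head square across the line of the nut's two mounting ears, then give it a quarter turn there, either way, until the head lies along that line. It turns freely, so lift it out and stand it upright in the wooden keep tray; the screw with the thick shank is not to be disturbed.

Things in the scene. Friction and masses are not known exactly. Their poses are not given: they have to be found in the camera images.
- slim_screw: slim steel thumb screw, loose, standing on its foot. Upwards: shank 20 mm diameter, 30 mm long, blunt end; collar 42 mm diameter, 5 mm thick; flat upright head plate 46 long, 10 thick, 36 high (35 to 71 above the foot). Grip the plate across its thickness, fingertips just above the collar. 0.16 kg. Origin: underside of foot; z up, x along the plate's length, y across it.
- thick_screw: stout steel thumb screw, loose, standing on its foot: same form, heights and axes but shank 30 mm diameter, collar 50 mm, head plate 58 mm long, 10 thick. Too thick for the nut; leave it standing where it is. The two screws may swap places.
- gauge_nut: steel hexagon gauge nut fixed to the bench: 56 mm across flats, 40 high, plain 24 mm bore right through, 45-degree lead-in 5 deep opening to 34 mm. Two mounting ears, 12 high, 56 wide, reach 61 from the centre on opposite sides. Origin: bore axis at bench level; z up, y along the line of the ears, x across it. With a screw home, collar on nut, its foot is 10 mm above the bench.
- keep_tray: shallow square wooden tray fixed to the bench, empty: 130 by 130 mm outside, walls 6 thick and 22 high, floor 6 thick. Origin: centre of its underside; z up, x and y parallel to the sides.
Mind the look-alikes: they are no part of the job. Leave any pink or purple look-alike of the thick_screw alone.

How it is judged:
On the way, in this order (a step that is already met when the one before it is completed fails the run):
1. the slim screw is in the gauge nut's bore, at least 18 mm deep, its head across the line of the ears (within 15 degrees) (z of slim_screw in the frame of gauge_nut below 0.022 m and horizontal distance between slim_screw and gauge_nut below 0.006 m and angle between slim_screw's own z axis and vertical below 0.2 rad and angle between the x axis of slim_screw and the x axis of gauge_nut, either way round below 0.26 rad), for 0.2 s.
2. still in the bore, it has been turned until its head lies along the line of the ears (within 15 degrees) (z of slim_screw in the frame of gauge_nut below 0.022 m and horizontal distance between slim_screw and gauge_nut below 0.006 m and angle between slim_screw's own z axis and vertical below 0.2 rad and angle between the x axis of slim_screw and the y axis of gauge_nut, either way round below 0.26 rad), for 0.2 s.
At the end, for the whole second after the job is handed in: The slim screw stands upright (within 10 degrees), at rest, on the floor of the keep tray, its foot's centre within 50 mm of the tray's centre along each side; the thick screw still stands upright within 20 mm of where it was (x of slim_screw in the frame of keep_tray between -0.05 and 0.05 m and y of slim_screw in the frame of keep_tray between -0.05 and 0.05 m and z of slim_screw in the frame of keep_tray below 0.02 m and angle between each of slim_screw, thick_screw's own z axis and vertical below 0.17 rad and linear speed of slim_screw below 0.02 m/s and distance of thick_screw from where it was at the start of the episode below 0.02 m); the robot touches nothing.
It fails at once if the thick screw is displaced by more than 20 mm or knocked over (distance of thick_screw from where it was at the start of the episode above 0.02 m or angle between thick_screw's own z axis and vertical above 0.35 rad).
It also fails if it takes over 61 s, if anything falls off the work surface, if the arm or the gripper's body presses on something with over 40 N, if the wrist force passes 120 N, or if a joint passes its speed limit or range.

ROBOT

A 6-joint arm with a two-finger parallel gripper is mounted at the origin on the work surface. World frame = base frame: x ahead of the robot, y to its left, z up, the work surface at z = 0. Lengths are in m, angles in rad, forces in N, time in s.
With the tool pointing down it reaches from about 0.275 to 0.825 m from the base axis. Payload 4.9 kg.
Tool frame: the origin (TCP) lies midway between the tips of the shut fingers; the grasp point (between the pads) lies 19 mm behind it (grip_point_offset is the distance from the TCP to the grasp point, in m); z points along the fingers, x is the direction in which the jaws open and shut, and the axes are right-handed (so a half turn about z gives the same grasp; the last joint's range is limited). The gripper opens to 85 mm and grips with 20 to 120 N. Pads are 22 mm wide; open, the fingers measure 114 mm over their backs; the gripper's body (76 mm by 85 mm) begins 54 mm behind the grasp point. The pads swing forward as they close: fully open they stand 13 mm farther back than shut.
Start: joints at [-1.347, 0.326, -0.193, 1.052, 0, 1.437], TCP at [0.193, -0.515, 0.231] pointing down, gripper open.
Joint ranges: [-2.65, 2.65], [-0.97, 1.79], [-1.3, 1.35], [-1.93, 2.1], [-1.47, 1.37], [-3.14, 3.14]. Speed limits (rad/s): [2.57, 2.57, 3.14, 3.14, 3.14, 3.14].

INTERFACE

Orientations are given as a rotation vector (axis times angle).
In Python, from cell import * gives the robot as it stands. Calls block until the motion is done:
- movep(position, orientation): joint-space move of the TCP to a pose.
- move_l(position, velocity=0.15, rot=None, until_force=None): straight line of the TCP; rot=None keeps the orientation; velocity is the mean speed in m/s. With until_force (N) it stops when the force on the tool has changed by that much, and returns True; else False.
- set_joints(angles): joint-space move.
- let_go() and grab(newtons=None): open the fingers fully, or close them until they stop; newtons is the grip in N (None keeps the last).
- sleep(seconds).
- ik(position, orientation): joint angles nearest the present ones, or None.
- get_state(): the state.
- grab_frame(name): name is "side" or "top"; returns a dict with "img" (400x640x3 uint8, red, green, blue), "fx", "fy", "cx", "cy" (pixels), "cam_to_world" (4x4, takes a point from camera to world coordinates). Camera axes: x right, y down, z forward; pixel columns grow to the right and rows downward; lengths in m; the calibration is good to about 2 mm. A picture is of the moment at which its call begins. There is no depth.
A pose or a line that the arm cannot do raises MotionError and nothing moves.
- sign_off(): hands the job in, once; it reports no verdict.
Trained networks look in the newest picture that a camera, given by its name, has taken for a name from the list of things; names that differ only in an ending like _2 or _b are one class to them, and where a whole thing is asked for, a point or a joint stands for the part that bears it (a point fixed in the world has none). Each returns a list of dicts, best first, with "score" (0 to 1); they miss things now and then, are a little off and sometimes report something else, mostly with a low value. They report only what shows in the picture. A call takes as long as a camera call. They do not tell look-alikes from the thing itself.
- spot_in(camera, name): "centre" ([column, row] in pixels, amid what is visible of it).
- silhouettes(camera, name): "mask" (400x640 bool, what is visible of it) and "centre" ([column, row] in pixels, amid what is visible of it).
- tip_of(camera, name): "centre" ([column, row] in pixels: a listed point, or the origin of a listed thing).
The state is a dict: "clock": time; "q": joint angles; "joint_velocities": joint speeds; "tau": joint torques, N m; "position": TCP position; "eef_rot": TCP orientation; "contact_force": force on the tool from outside, world axes, zero at the start; "wrist_torque": the same for the moment, N m; "finger_gap": opening from 0.0 (shut) to 1.0 (fully open).
Only numpy, scipy, OpenCV 4.12 (cv2) and the standard library are available. Lean on these libraries where they do the work, as an engineer would, in place of code of your own. Each camera call takes 0.05 s, during which the arm holds its last target. There are 200 camera calls.

## Working session

There is one attempt and no reset: what is moved stays moved. The work goes in short steps, each a Python script; the robot and the scene stay as the last script left them, time stands still between calls to the robot, and variables do not carry over. Pictures are saved under pics/ and viewed, about 8 in all and at most 12, crops included, and the job is handed in when it is done.

```bash
ls; mkdir -p pics; python3 - <<'E'
from cell import *
import cv2,numpy as np
for c in("side","top"):
    f=grab_frame(c); cv2.imwrite(f"pics/{c}0.png",f["img"][:,:,::-1])
    print(c,f["fx"],f["fy"],f["cx"],f["cy"],np.round(f["cam_to_world"],4).tolist())
    for n in("slim_screw","thick_screw","gauge_nut","keep_tray"):
        print(n,[(np.round(d["centre"],1).tolist(),round(d["score"],2)) for d in tip_of(c,n)],[(np.round(d["centre"],1).tolist(),round(d["score"],2),int(d["mask"].sum())) for d in silhouettes(c,n)])
print(get_state())
E
```

```text
pics
side 447.7860032823456 447.7860032823456 323.20388287975163 202.99030412292893 [[-0.9983, -0.0315, 0.0487, 0.5367], [-0.0561, 0.7396, -0.6707, 0.701], [-0.0149, -0.6723, -0.7402, 0.7939], [0.0, 0.0, 0.0, 1.0]]
slim_screw [([395.0, 291.3], 0.62)] [([402.0, 281.7], 0.55, 460)]
thick_screw [([252.4, 340.8], 0.94), ([289.2, 288.1], 0.89), ([304.7, 338.4], 0.7), ([334.6, 304.7], 0.59), ([298.2, 245.9], 0.57)] [([290.6, 280.7], 0.96, 523), ([300.9, 326.8], 0.93, 623), ([295.4, 235.3], 0.85, 555), ([339.0, 295.0], 0.8, 591), ([252.7, 333.1], 0.8, 713)]
gauge_nut [([355.2, 204.8], 0.88)] [([350.6, 199.5], 0.97, 1019)]
keep_tray [([371.8, 137.0], 0.64)] [([375.2, 134.2], 0.66, 1756)]
top 431.00413864779944 431.00413864779944 319.2588395006817 192.37403778756138 [[-0.0074, -0.989, 0.1476, 0.4267], [-1.0, 0.0067, -0.0051, 0.013], [0.0041, -0.1476, -0.989, 0.938], [0.0, 0.0, 0.0, 1.0]]
slim_screw [([223.1, 255.9], 0.73)] [([219.6, 255.2], 0.85, 391)]
thick_screw [([176.0, 173.8], 0.95), ([207.3, 202.2], 0.92), ([275.7, 158.2], 0.83), ([225.2, 159.5], 0.69), ([173.0, 132.7], 0.69)] [([168.7,
[... 263 characters left out ...]
([445.5, 240.4], 0.69, 3907)]
{'clock': 0.9, 'q': array([-1.34718170e+00,  3.26133946e-01, -1.92599057e-01,  1.05203268e+00,
        1.16305147e-05,  1.43662356e+00]), 'joint_velocities': array([ 0.00037992, -0.00040015,  0.00042905,  0.00039082, -0.00111302,
       -0.00039677]), 'tau': array([-9.94406400e-05, -4.43313432e+01,  2.62760782e+01,  8.80235330e-04,
       -1.81657028e-04, -1.11624178e-05]), 'position': array([ 0.19264152, -0.51516895,  0.2313172 ]), 'eef_rot': array([ 2.58126548e+00, -1.79069734e+00,  4.78493554e-05]), 'contact_force': array([ 0.37688232, -0.5685341 ,  0.07123342]), 'wrist_torque': array([-0.00974345,  0.01734541, -0.05211517]), 'finger_gap': 0.9991761174229636}
```

```bash
python3 - <<'E'
import cv2,numpy as np
a=cv2.imread("pics/top0.png");
cv2.imwrite("pics/topc.png",cv2.resize(a[100:300,140:520],None,fx=2.1,fy=2.1,interpolation=3))
b=cv2.imread("pics/side0.png")
cv2.imwrite("pics/sidec.png",cv2.resize(b[80:370,200:450],None,fx=2,fy=2,interpolation=3))
E
```

```text
(no output)
```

View pics/topc.png

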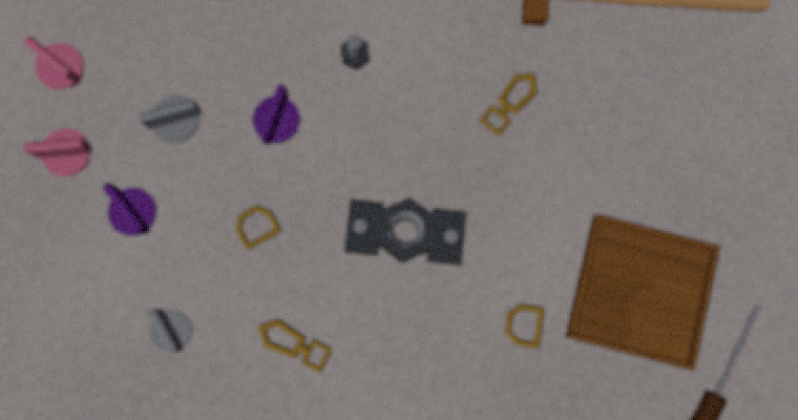

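View pics/sidec.png

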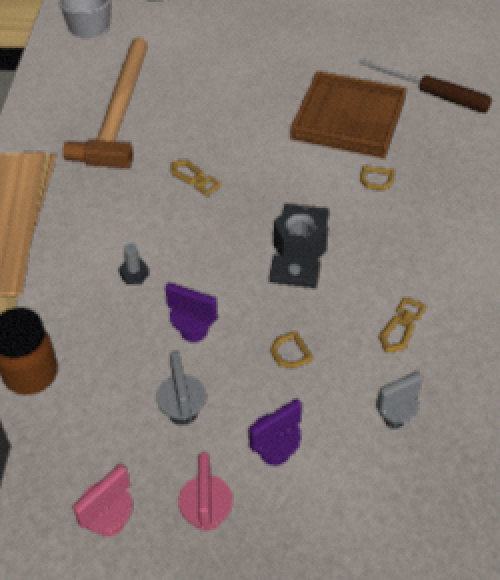

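The top view has two grey screws: (220,255) with the smaller collar (about 43 mm) and (221,156) with the larger one (about 52 mm). The look-alikes are pink at (168,128) and (168,171), and purple at (200,199) and (272,156). A black bolt at (309,125) could also be mistaken for one. My choice is (220,255), which is (402,282) in the side view. The nut is at (333,208) and the tray at (445,240). Next I'll fit poses to the silhouettes and check the choice in a crop.

```bash
cat > h.py <<'E'
from cell import *
import cv2,numpy as np
from scipy.optimize import minimize
from scipy.spatial.transform import Rotation as R
def cyl(d,z0,z1,n=32,ph=0.):
    a=np.arange(n)*2*np.pi/n+ph; c=np.c_[np.cos(a),np.sin(a)]*d/2
    return np.vstack([np.c_[c,np.full(n,z)] for z in(z0,z1)])
def box(l,w,z0,z1): return np.array([[x,y,z] for x in(-l/2,l/2) for y in(-w/2,w/2) for z in(z0,z1)])
M={"slim_screw":[cyl(.02,0,.03),cyl(.042,.03,.035),box(.046,.01,.035,.071)],
"thick_screw":[cyl(.03,0,.03),cyl(.05,.03,.035),box(.058,.01,.035,.071)],
"gauge_nut":[cyl(.056/np.cos(np.pi/6),0,.04,6),box(.056,.122,0,.012)],
"keep_tray":[box(.13,.13,0,.022)]}
def proj(f,P):
    T=np.array(f["cam_to_world"]); p=(P-T[:3,3])@T[:3,:3]
    return np.c_[f["fx"]*p[:,0]/p[:,2]+f["cx"],f["fy"]*p[:,1]/p[:,2]+f["cy"]]
def onplane(f,uv,z):
    T=np.array(f["cam_to_world"]); d=T[:3,:3]@[(uv[0]-f["cx"])/f["fx"],(uv[1]-f["cy"])/f["fy"],1]
    return T[:3,3]+d*(z-T[2,3])/d[2]
def render(f,parts,x,y,yaw,z=0,S=4):
    m=np.zeros((400*S,640*S),np.uint8); r=R.from_euler('z',yaw).as_matrix()
    for P in parts:
        uv=proj(f,P@r.T+[x,y,z]); h=cv2.convexHull(((uv+.5)*S-.5).astype(np.float32)*16).round().astype(np.int32)
        cv2.fillConvexPoly(m,h,1,shift=4)
    return cv2.resize(m.astype(np.float32),(640,400),interpolation=cv2.INTER_AREA)
def fit(name,views,x0,z=0,yaws=np.arange(0,np.pi,np.pi/6)):
    # views: list of (frame,mask)
    def cost(v):
        return sum(1-np.minimum(m,r).sum()/np.maximum(m,r).sum() for f,m in views for r in[render(f,M[name],v[0]/100,v[1]/100,v[2],z)])/len(views)
    best=min(([x0[0]*100,x0[1]*100,a] for a in yaws),key=cost)
    s=minimize(cost,best,method="Nelder-Mead",options=dict(initial_simplex=np.array(best)+np.array([[0,0,0],[.6,0,0],[0,.6,0],[0,0,.25]]),xatol=.01,fatol=1e-4))
    return s.x[0]/100,s.x[1]/100,s.x[2],s.fun
def sil(c,n,near):
    return min(silhouettes(c,n),key=lambda d:np.hypot(*(np.array(d["centre"])-near)))["mask"].astype(np.float32)
E
python3 - <<'E'
from h import *
F={c:grab_frame(c) for c in("side","top")}
near={"slim_screw":((402,282),(220,255)),"thick_screw":((290,281),(221,156)),"gauge_nut":((350,200),(330,205)),"keep_tray":((375,134),(445,240))}
res={}
vis=F["top"]["img"][:,:,::-1].copy(); vs=F["side"]["img"][:,:,::-1].copy()
for n,(a,b) in near.items():
    v=[(F["side"],sil("side",n,a)),(F["top"],sil("top",n,b))]
    x0=onplane(F["top"],b,.03)
    for k,vv in(("both",v),("side",v[:1]),("top",v[1:])):
        r=fit(n,vv,x0); print(n,k,np.round(r,4))
        if k=="both":
            res[n]=r
            for im,f in((vis,F["top"]),(vs,F["side"])):
                m=(render(f,M[n],*r[:3])>.5).astype(np.uint8)
                cv2.drawContours(im,cv2.findContours(m,0,2)[0],-1,(0,255,0),1)
    if n=="slim_screw": print("as thick:",fit("thick_screw",v,x0))
    if n=="thick_screw": print("as slim:",fit("slim_screw",v,x0))
np.save("res.npy",res,allow_pickle=True)
w=np.hstack([cv2.resize(vis[130:280,150:300],(400,400),interpolation=3),cv2.resize(vs[220:320,340:440],(400,400),interpolation=3)])
cv2.imwrite("pics/fit1.png",w)
E
```

```text
slim_screw both [0.4279 0.213  0.5923 0.1015]
slim_screw side [0.4268 0.2129 0.6229 0.1097]
slim_screw top [0.428  0.2129 0.5369 0.072 ]
as thick: (np.float64(0.4265638030228771), np.float64(0.20892626281767232), np.float64(0.7619023057555991), np.float64(0.3200470507144928))
thick_screw both [0.6416 0.2144 1.8323 0.0926]
thick_screw side [0.6413 0.2141 1.8254 0.1166]
thick_screw top [0.642  0.2145 1.847  0.0675]
as slim: (np.float64(0.6406352461142925), np.float64(0.21689477566760282), np.float64(1.8947684167989505), np.float64(0.21055516600608826))Traceback (most recent call last):
  File "<stdin>", line 7, in <module>
  File "h.py", line 33, in sil
    return min(silhouettes(c,n),key=lambda d:np.hypot(*(np.array(d["centre"])-near)))["mask"].astype(np.float32)
           ~~~^^^^^^^^^^^^^^^^^^^^^^^^^^^^^^^^^^^^^^^^^^^^^^^^^^^^^^^^^^^^^^^^^^^^^^^
ValueError: min() iterable argument is empty
```

```bash
python3 - <<'E'
s=open('h.py').read()
i=s.index("def sil(")
open('h.py','w').write(s[:i]+'''def sil(c,n,near,tol=25):
    for _ in range(5):
        f=grab_frame(c)
        L=[d for d in silhouettes(c,n) if np.hypot(*(np.array(d["centre"])-near))<tol]
        if L:
            return f,min(L,key=lambda d:np.hypot(*(np.array(d["centre"])-near)))["mask"].astype(np.float32)
    raise RuntimeError("not seen "+n)
''')
E
python3 - <<'E'
from h import *
near={"slim_screw":((402,282),(220,255)),"gauge_nut":((350,200),(330,205)),"keep_tray":((375,134),(445,240))}
vis=grab_frame("top")["img"][:,:,::-1].copy(); vs=grab_frame("side")["img"][:,:,::-1].copy()
for n,(a,b) in near.items():
    v=[sil("side",n,a),sil("top",n,b)]
    x0=onplane(v[1][0],b,.02)
    for k,vv in(("both",v),("side",v[:1]),("top",v[1:])):
        r=fit(n,vv,x0); print(n,k,np.round(r,4))
        if k=="both":
            for im,(f,_) in((vis,v[1]),(vs,v[0])):
                m=(render(f,M[n],*r[:3])>.5).astype(np.uint8)
                cv2.drawContours(im,cv2.findContours(m,0,2)[0],-1,(0,255,0),1)
w=np.hstack([cv2.resize(vis[150:300,200:500],(500,250),interpolation=3),cv2.resize(vs[220:320,340:440],(250,250),interpolation=3)])
w=np.vstack([w,cv2.resize(vs[80:320,250:450][:160],(750,340)[:2],interpolation=3)])
cv2.imwrite("pics/fit1.png",w)
E
```

```text
slim_screw both [0.4265 0.213  0.5881 0.1644]
slim_screw side [0.425  0.2118 0.6683 0.1426]
slim_screw top [0.4281 0.2127 0.6156 0.1673]
gauge_nut both [ 0.5263 -0.0205 -0.1101  0.0805]
gauge_nut side [ 0.5254 -0.0222 -0.1158  0.0663]
gauge_nut top [ 0.5266 -0.0199 -0.1075  0.0821]
keep_tray both [ 0.4626 -0.2617 -0.2467  0.0361]
keep_tray side [ 0.4623 -0.2617 -0.2396  0.0334]
keep_tray top [ 0.4636 -0.2615 -0.2616  0.0323]
```

View pics/fit1.png

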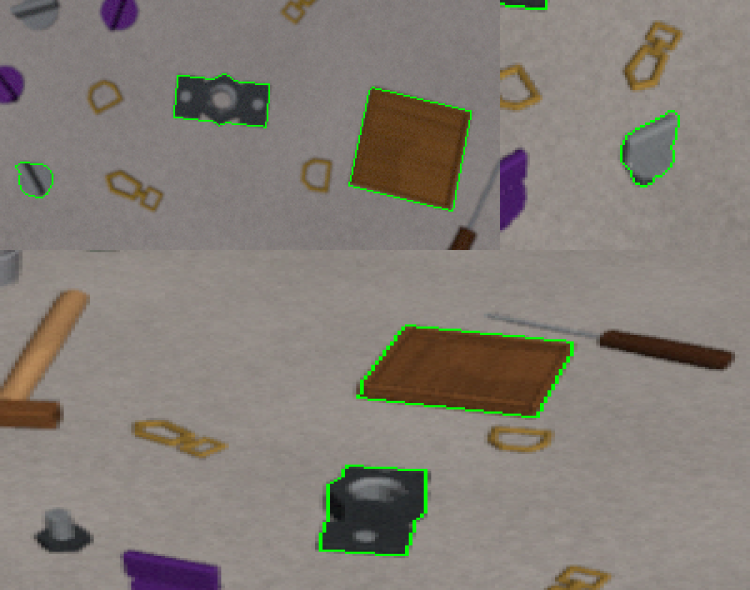

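```bash
cat >> h.py <<'E'
SL=np.array([.4275,.213]);SY=.60;NUT=np.array([.5262,-.0205]);NY=-.11;TR=np.array([.4628,-.2617]);TY=-.25
def down(yaw): return (R.from_euler('z',yaw)*R.from_euler('x',np.pi)).as_rotvec()
E
python3 - <<'E'
from h import *
print(get_state()["clock"])
for nm,p,z,yaws in(("slim",SL,.041,[SY-np.pi/2,SY+np.pi/2]),("nut",NUT,.06,[NY-np.pi/2,NY+np.pi/2,NY,NY+np.pi]),("tray",TR,.06,[NY-np.pi/2,NY+np.pi/2,NY,NY+np.pi])):
    for y in yaws:
        q=ik([*p,z],down(y)); print(nm,round(y,2),None if q is None else np.round(q,2))
E
```

```text
2.0
slim -0.97 [ 0.31  0.42 -0.62  0.53  0.    2.85]
slim 2.17 [ 0.31  0.42 -0.62  0.53  0.   -0.29]
nut -1.68 [-0.18  0.47 -0.48  0.63  0.    3.07]
nut 1.46 [-0.18  0.47 -0.48  0.63  0.   -0.07]
nut -0.11 [-0.18  0.47 -0.48  0.63  0.    1.5 ]
nut 3.03 [-0.18  0.47 -0.48  0.63  0.   -1.64]
tray -1.68 [-0.65  0.47 -0.46  0.64  0.    2.6 ]
tray 1.46 [-0.65  0.47 -0.46  0.64  0.   -0.54]
tray -0.11 [-0.65  0.47 -0.46  0.64  0.    1.03]
tray 3.03 [-0.65  0.47 -0.46  0.64  0.   -2.11]
```

```bash
python3 - <<'E'
from h import *
a=SY+np.pi/2
movep([*SL,.18],down(a))
print(move_l([*SL,.042],.1,until_force=8))
s=get_state();print(s["clock"],s["position"],s["contact_force"])
grab(50)
s=get_state();print(s["clock"],s["position"],s["contact_force"],s["finger_gap"])
move_l([*SL,.165],.1)
s=get_state();print(s["finger_gap"],s["contact_force"])
movep([*NUT,.165],down(NY+np.pi/2))
s=get_state();print(s["clock"],s["position"],s["contact_force"],s["finger_gap"])
b=grab_frame("side")["img"][:,:,::-1]; t=grab_frame("top")["img"][:,:,::-1]
cv2.imwrite("pics/hover.png",np.hstack([cv2.resize(b[80:240,260:420],(390,390),interpolation=3),cv2.resize(t[130:290,240:400],(390,390),interpolation=3)]))
E
```

```text
False
6.2417 [0.42796925 0.21316334 0.04249655] [0.3066285  0.15491112 0.78749746]
6.9167 [0.42765352 0.21297516 0.04208718] [-0.07219674  0.07703652  1.19525528] 0.10585071312018093
0.10399249593823365 [ 0.51522052  0.01770318 -1.35771244]
9.2917 [ 0.52555562 -0.01953993  0.16465304] [-0.79485054 -0.26317495 -0.36178457] 0.10484810748707406
```

View pics/hover.png

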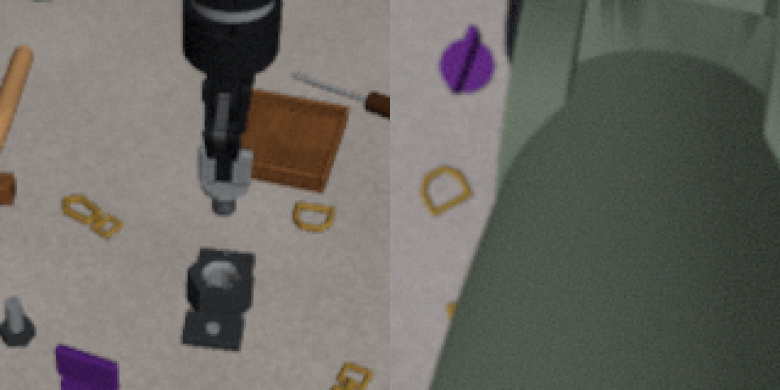

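The side view shows the screw upright in the fingers above the nut, with its foot near (351,167), the nut bore near (350,192), and the plate across the ears. The top view is blocked by the arm. I'll check the foot against the prediction, then lower it with a force guard.

```bash
python3 - <<'E'
from h import *
s=get_state();p=s["position"];z=p[2]-.042
f,m=sil("side","slim_screw",(351,155),30)
r=render(f,M["slim_screw"],NUT[0],NUT[1],NY,z)>.5
m=m>.5
for n,k in(("seen",m),("pred",r)):
    rows=np.where(k.any(1))[0]; b=rows.max()
    print(n,"rows",rows.min(),b,[(i,np.where(k[i])[0].min(),np.where(k[i])[0].max()) for i in range(b-14,b+1,2)])
E
python3 - <<'E'
from h import *
p=get_state()["position"]
hit=move_l([*NUT,.078],.08,until_force=10); s=get_state(); print(hit,s["clock"],s["position"],s["contact_force"])
if not hit:
    hit=move_l([*NUT,.050],.03,until_force=12); s=get_state(); print(hit,s["clock"],s["position"],s["contact_force"],s["finger_gap"])
E
```

```text
seen rows 141 167 [(153, np.int64(343), np.int64(362)), (155, np.int64(343), np.int64(361)), (157, np.int64(344), np.int64(360)), (159, np.int64(345), np.int64(358)), (161, np.int64(347), np.int64(356)), (163, np.int64(347), np.int64(356)), (165, np.int64(348), np.int64(355)), (167, np.int64(350), np.int64(354))]
pred rows 138 168 [(154, np.int64(342), np.int64(362)), (156, np.int64(342), np.int64(361)), (158, np.int64(343), np.int64(360)), (160, np.int64(345), np.int64(358)), (162, np.int64(347), np.int64(355)), (164, np.int64(347), np.int64(355)), (166, np.int64(347), np.int64(355)), (168, np.int64(349), np.int64(353))]
False 10.7333 [ 0.52669128 -0.02058001  0.07849221] [ 0.14662907 -0.75468163 -0.96978907]
True 11.5417 [ 0.52581699 -0.02043293  0.05211748] [-2.03049178 -0.16587225  5.50278823] 0.10970558054888567
```

It stopped at TCP z = 0.052, so the foot is at 0.010, which is fully home. Next is the quarter turn.

```bash
python3 - <<'E'
from h import *
sleep(.5)
p=get_state()["position"].copy()
print(move_l([p[0],p[1],.0532],.02)); sleep(.3)
f=get_state(); print(f["clock"],f["position"],f["contact_force"],f["wrist_torque"])
xy=[.5262,-.0205] if abs(p[0]-.5262)<.0015 else p[:2]
for k in(.5,1.):
    movep([*xy,.0532],down(NY+np.pi/2*(1-k)))
    s=get_state();print(s["clock"],s["position"],R.from_rotvec(s["eef_rot"]).as_matrix()[:2,0],s["contact_force"],s["wrist_torque"],s["finger_gap"])
sleep(.5)
b=grab_frame("side")["img"][:,:,::-1]
cv2.imwrite("pics/turn.png",cv2.resize(b[120:240,290:410],(480,480),interpolation=3))
E
```

```text
False
12.5917 [ 0.52559791 -0.0204053   0.05300111] [ 0.20928235  0.20101955 -0.87737983] [ 0.03846274 -0.0162734  -0.00065108]
13.3667 [ 0.52615064 -0.02049789  0.05315381] [0.7796199  0.62625298] [-0.61224519 -0.25811308 -1.1165474 ] [-0.02591331  0.02446137 -0.02373613] 0.10861022305237629
14.1417 [ 0.52621528 -0.02050427  0.05320423] [ 0.99413708 -0.10812707] [ 4.15937061e-04  6.06310422e-02 -1.27780672e+00] [ 0.01072457 -0.01351315  0.03164207] 0.1041254793818913
```

View pics/turn.png

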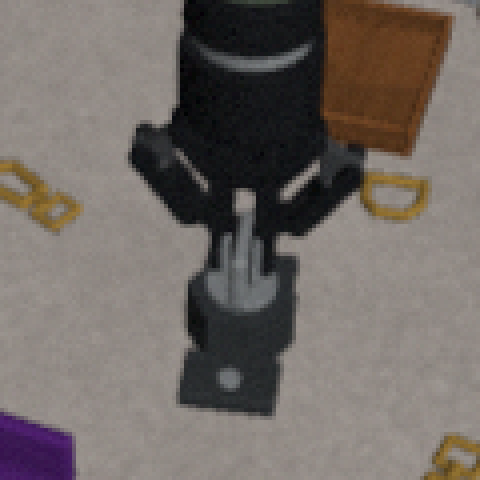

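In the side view the collar is seated on the nut at about (350,193), and the plate is edge-on along the ear line. Now I'll lift it out and place it in the tray.

```bash
python3 - <<'E'
from h import *
move_l([*NUT,.165],.1)
movep([*TR,.165],down(NY))
s=get_state();print(s["clock"],s["position"],s["finger_gap"])
print(move_l([*TR,.06],.1,until_force=10))
print(move_l([*TR,.045],.02,until_force=5))
s=get_state();print(s["clock"],s["position"],s["contact_force"])
sleep(.2); let_go(); sleep(.3)
s=get_state();print(s["clock"],s["position"],s["contact_force"],s["finger_gap"])
move_l([*TR,.2],.1)
movep([.30,.05,.30],down(NY)) if ik([.30,.05,.30],down(NY)) is not None else None
sleep(.3)
b=grab_frame("side")["img"][:,:,::-1]; t=grab_frame("top")["img"][:,:,::-1]
cv2.imwrite("pics/end.png",np.hstack([cv2.resize(b[80:370,200:450],(370,430),interpolation=3),cv2.resize(t[100:300,140:520],(430,226),interpolation=3,dst=None) if 0 else cv2.copyMakeBorder(cv2.resize(t[100:300,140:520],(430,226),interpolation=3),0,204,0,0,0)]))
for c in("side","top"):
    print(c,[(np.round(d["centre"],1).tolist(),round(d["score"],2)) for d in silhouettes(c,"slim_screw")])
print(get_state()["clock"],get_state()["position"])
E
```

```text
16.9417 [ 0.46291427 -0.26073387  0.16471256] 0.10226094488703623
False
True
18.7333 [ 0.46271952 -0.26166653  0.04808699] [-0.14788488 -0.45004097  5.08564389]
19.9583 [ 0.4620535  -0.26112456  0.04753561] [ 0.63511117  0.69466621 -0.26456697] 0.9987868183648855
side [([374.1, 129.2], 0.51)]
top [([452.0, 234.8], 0.82)]
23.5 [0.30007116 0.04988829 0.29993135]
```

View pics/end.png

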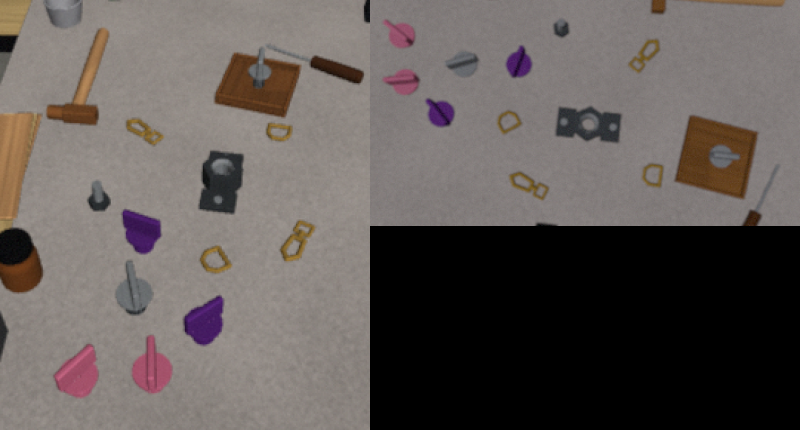

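The slim screw stands upright near the middle of the tray, at side (374,129) and top (452,235). The thick screw is where it was. I'll do one numeric fit and then hand in.

```bash
python3 - <<'E'
from h import *
v=[sil("side","slim_screw",(374,129)),sil("top","slim_screw",(452,235))]
r=fit("slim_screw",v,TR,z=.006); d=np.array(r[:2])-TR
print(np.round(r,4),"in tray:",np.round(R.from_euler('z',-TY).apply([*d,0])[:2],4))
v=[sil("side","thick_screw",(290,281)),sil("top","thick_screw",(221,156))]
print("thick",np.round(fit("thick_screw",v,[.6416,.2144]),4))
sign_off()
E
```

```text
[ 0.4639 -0.2625  1.4863  0.1512] in tray: [ 0.0013 -0.0005]
thick [0.641  0.2143 1.8351 0.1086]
the job is handed in; nothing more can be done
```

I picked up the slim screw, lowered it fully home in the gauge nut with its head across the ears, turned it a quarter turn, and stood it in the keep tray. The job is handed in, at about 24 s of the 61 s allowed; no verdict is reported back.

- **In the nut:** the screw stopped on the collar with its foot at 10 mm, as specified. I raised it 1 mm for the turn and stayed in that position about 0.5 s afterwards. The picture then showed the head along the ear line.
- **In the tray:** the final fit puts the screw about 1 mm from the tray centre, standing upright.
- **Thick screw:** it measures within 1 mm of where it started, which is inside the measurement error.
- **Robot:** the gripper was open and clear of everything at hand-in, and the measured forces I saw stayed under about 6 N.

No check failed. The detectors missed the nut or tray once early on, so I had to retake a picture. Before the descent the top camera's view of the nut was blocked by the arm, so I checked that alignment from the side camera only, where it agreed to about 1 pixel.

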